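Dispense one parts tin and slide it onto the cork pad

TASK

Get out one parts tin for the next watch: press the dispenser's plunger all the way down once, so that a single tin comes out, and let the plunger come back up. Then nudge that tin aside with the fingertips, sliding it flat over the bench without picking it up, until it lies wholly on the square cork pad. Leave the other tins in the dispenser and everything else on the bench where it is.

Things in the scene. Friction and masses are not known exactly. Their poses are not given: they have to be found in the camera images.
- dispenser: tin dispenser fixed to the bench. Origin: on the bench (z 0), on the vertical axis of its magazine, a square grey shaft 41 mm tall and 48 by 48 mm outside, with a slot down the front, holding 3 stacked tins. Its front is -x (turned at most 20 degrees from facing the robot), with an exit gap at bench level. Behind (+x, 24 to 96 mm, 56 mm wide, 44 mm tall) is the pump housing, plunger on top
- exit_spot (a point): point on the bench 61.5 mm in front (dispenser's -x) of the magazine axis, where the centre of the ejected tin ends when the plunger has been pressed fully; the tin slides there flat on the bench, about 2.6 mm per mm of plunger travel after the first millimetre or two, and is then 19 mm clear of the magazine's front face
- plunger_cap (a point): centre of the top face of the plunger's round black cap, 34 mm in diameter, at rest 86 mm above the bench and 60 mm behind (+x of the dispenser) the magazine axis; moves down with the plunger, 42 mm above the housing's top at rest
- plunger (a joint): plunger travel in m: 0 is up at rest, 0.025 is fully down (a firm stop). A spring brings it back up when let go; it takes about 4 N to start and 8 to 12 N to reach the bottom. When it comes up the next tin drops into place, so each further press ejects one more
- tin_1: the lowest tin in the magazine, the one that comes out: a closed round aluminium parts tin, 36 mm in diameter, 12 mm tall, about 30 g; origin at the centre of its underside; it slides on the bench when pushed (its yaw is arbitrary)
- tin_2: the second tin from below in the magazine, same size as tin_1; stays in the magazine
- tin_3: the third, topmost tin from below in the magazine, same size as tin_1; stays in the magazine
- square_pad: flat SQUARE cork pad lying on the bench mat, 80 mm by 80 mm, 1 mm thick without any edge to catch on (tins slide onto it freely, their underside staying at bench height); origin at its centre, x and y along its sides. It lies to the left or right of the dispenser's front, the round pad on the other side
- round_pad: flat ROUND cork pad, 80 mm in diameter, same cork; not to be used; origin at its centre
- screwdriver: bystander: watchmaker's screwdriver 140 mm long, lying across in front of the robot, about 400 mm ahead of it; origin under its middle; loose, to be left alone
- blower: bystander: black rubber dust blower with an upright nozzle, 52 mm wide, 85 mm tall, standing; origin under its centre; loose, to be left alone
- loupe: bystander: black eyepiece loupe, a cone 38 mm wide at the top, 30 mm tall; origin under its centre; loose, to be left alone
- jar: bystander: small glass jar with a metal cap, 44 mm wide, 50 mm tall; origin under its centre; loose, to be left alone
- watch: bystander: steel wristwatch lying flat, 156 mm long with its opened bracelet, case 40 mm wide and 10 mm thick; origin under the case; loose, to be left alone
- bowl: bystander: small white ceramic bowl, 60 mm wide, 25 mm tall; origin under its centre; loose, to be left alone
- holder: bystander: dark wooden movement ring, 44 mm outside, 28 mm inside, 16 mm tall; origin under its centre; loose, to be left alone

How it is judged:
On the way, in this order (a step that is already met when the one before it is completed fails the run):
1. the plunger is pressed down and the lowest tin has come out of the dispenser (value of joint plunger above 0.019 m and x of tin_1 in the frame of dispenser below -0.042 m), for 0.02 s.
2. the plunger is let go and back up, with the tin outside (value of joint plunger below 0.004 m and x of tin_1 in the frame of dispenser below -0.035 m), for 0.1 s.
At the end, for the whole second after the job is handed in: The ejected tin lies flat and still, wholly on the square pad (its centre within 26 mm of the pad's centre along both of the pad's sides); the plunger is up (within 4 mm); the other two tins are in the magazine (within 8 mm of its axis); no bystander has moved more than 15 mm (x of tin_1 in the frame of square_pad between -0.026 and 0.026 m and y of tin_1 in the frame of square_pad between -0.026 and 0.026 m and height (world z) of tin_1 below 0.004 m and angle between tin_1's own z axis and vertical below 0.1 rad and linear speed of tin_1 below 0.01 m/s and value of joint plunger below 0.004 m and horizontal distance between each of tin_2, tin_3 and dispenser below 0.008 m and not (distance of any of screwdriver, blower, loupe, jar, watch, bowl, holder from where it was at the start of the episode above 0.015 m)); the robot touches nothing.
It fails at once if the ejected tin is lifted off the bench (more than 10 mm) (height (world z) of tin_1 above 0.01 m).
It fails at once if the ejected tin is tipped up (angle between tin_1's own z axis and vertical above 0.5 rad).
It fails at once if a second tin is ejected or taken out of the magazine (horizontal distance between any of tin_2, tin_3 and dispenser above 0.02 m or height (world z) of tin_2 above 0.022 m or height (world z) of tin_3 above 0.034 m).
It fails at once if a bystander is moved more than 15 mm (distance of any of screwdriver, blower, loupe, jar, watch, bowl, holder from where it was at the start of the episode above 0.015 m).
It also fails if it takes over 61 s, if anything falls off the work surface, if the arm or the gripper's body presses on something with over 40 N, if the wrist force passes 120 N, or if a joint passes its speed limit or range.

ROBOT

A 6-joint arm with a two-finger parallel gripper is mounted at the origin on the work surface. World frame = base frame: x ahead of the robot, y to its left, z up, the work surface at z = 0. Lengths are in m, angles in rad, forces in N, time in s.
With the tool pointing down it reaches from about 0.3 to 0.875 m from the base axis. Payload 6.4 kg.
Tool frame: the origin (TCP) lies where the fingers leave the gripper's body, on its centre line; the fingertips stand 64 mm ahead of it and the grasp point (between the pads) lies 45 mm ahead of it (bot.pinch_z is the distance from the TCP to the grasp point, in m); z points along the fingers, y is the direction in which the jaws open and shut (so a half turn about z gives the same grasp; the last joint's range is limited). The gripper opens to 88 mm and grips with 3 to 60 N. Pads are 18 mm wide; open, the fingers measure 123 mm over their backs; the gripper's body (75 mm by 187 mm) begins 45 mm behind the grasp point.
Start: joints at [-1.455, 0.181, 1.607, -0, 1.354, -0.206], TCP at [0.182, -0.545, 0.303] pointing down, gripper open.
Joint ranges: [-2.99, 2.99], [-0.89, 2.07], [0.3, 2.58], [-1.14, 4.28], [0, 2.63], [-3.12, 3.12]. Speed limits (rad/s): [2.57, 2.57, 3.01, 3.14, 3.14, 3.14].

INTERFACE

Orientations are given as a unit quaternion [x, y, z, w].
In Python, from station import bot, kinematics, vision, telemetry gives the robot as it stands. Calls block until the motion is done:
- bot.move_ptp(position, orientation): joint-space move of the TCP to a pose.
- bot.servo_line(position, rotation=None, speed=0.15): straight line of the TCP; rotation=None keeps the orientation; speed is the mean speed in m/s.
- bot.movej(angles): joint-space move.
- bot.grip(opening, strength=None): opening from 0.0 (shut) to 1.0 (fully open); strength is the grip in N (None keeps the last); returns when the fingers have stopped.
- bot.dwell(seconds).
- kinematics.solve_ik(position, orientation): joint angles nearest the present ones, or None.
- vision.get_image(name): name is "side" or "top" or "wrist"; returns (picture, depth): 480x640x3 uint8, red, green, blue; 480x640 float32, m along the optical axis (not along the pixel's ray), 0 where there is no reading.
- vision.camera_info(name): a dict with "mtx" (3x3 intrinsics, pixels), "k1" (the pictures are not rectified: a ray, as slopes to the right and down, at radius r is drawn at 1 + k1 r^2 times it, then the intrinsics apply), "extrinsics" (4x4, takes a point from world to camera coordinates); the wrist camera has in their place "hand_eye" (4x4, takes a point from camera to tool coordinates, whose origin is the TCP and whose axes are the flange's). Camera axes: x right, y up, looking along -z (the intrinsics and any distortion apply to the point x, -y, -z); pixel columns grow to the right and rows downward; lengths in m; the calibration is good to about 2 mm. A picture is of the moment at which its call begins: read the wrist's pose just before it. camera_info takes no time and is no camera call.
A pose or a line that the arm cannot do raises bot.MotionError and nothing moves.
- bot.finish_job(): hands the job in, once; it reports no verdict.
Readings, each from a call of its own:
- telemetry.get_clock(): time.
- telemetry.get_qpos(): joint angles.
- telemetry.get_joint_vel(): joint speeds.
- telemetry.get_effort(): joint torques, N m.
- telemetry.get_eef_pos(): TCP position.
- telemetry.get_orientation(): TCP orientation.
- telemetry.get_ft_force(): force on the tool from outside, world axes, zero at the start.
- telemetry.get_wrist_torque(): the same for the moment, N m.
- telemetry.get_grip_width(): opening from 0.0 (shut) to 1.0 (fully open).
Only numpy, scipy, OpenCV 4.12 (cv2) and the standard library are available. Lean on these libraries where they do the work, as an engineer would, in place of code of your own. Each camera call takes 0.05 s, during which the arm holds its last target. There are 200 camera calls.

## Working session

There is one attempt and no reset: what is moved stays moved. The work goes in short steps, each a Python script; the robot and the scene stay as the last script left them, time stands still between calls to the robot, and variables do not carry over. Pictures are saved under pics/ and viewed, about 8 in all and at most 12, crops included, and the job is handed in when it is done.

```bash
mkdir -p pics; cat > h.py <<'E'
import numpy as np, cv2
from station import bot, kinematics, vision, telemetry
def cloud(name, uv=None, shot=None):
    """world points for all pixels (H,W,3)"""
    img,d = shot or vision.get_image(name); c=vision.camera_info(name)
    K=np.array(c["mtx"]); k1=c["k1"]
    H,W=d.shape; u,v=np.meshgrid(np.arange(W),np.arange(H))
    p=np.stack([u,v],-1).reshape(-1,1,2).astype(np.float64)
    n=cv2.undistortPoints(p,K,np.array([k1,0,0,0,0.])).reshape(H,W,2)
    P=np.stack([n[...,0]*d,-n[...,1]*d,-d],-1)
    E=np.linalg.inv(np.array(c["extrinsics"]))
    return img,d,P@E[:3,:3].T+E[:3,3]
E
python3 - <<'E'
from h import *
for n in ("top","side"):
    img,d,P=cloud(n)
    np.savez(f"{n}.npz",img=img,d=d,P=P)
    cv2.imwrite(f"pics/{n}0.png",img[...,::-1])
    print(n,vision.camera_info(n))
print(telemetry.get_clock(),telemetry.get_orientation())
E
```

```text
top {'mtx': array([[540.22690359,   0.        , 320.98251333],
       [  0.        , 540.22690359, 243.63770438],
       [  0.        ,   0.        ,   1.        ]]), 'k1': -0.0023662504008571993, 'extrinsics': array([[-9.56781301e-04, -9.99622369e-01, -2.74627659e-02,
         5.90522760e-03],
       [ 9.95801690e-01, -3.46612551e-03,  9.14712000e-02,
        -5.56141214e-01],
       [-9.15318471e-02, -2.72599508e-02,  9.95428961e-01,
        -1.11570258e+00],
       [ 0.00000000e+00,  0.00000000e+00,  0.00000000e+00,
         1.00000000e+00]])}
side {'mtx': array([[490.60512524,   0.        , 316.37387716],
       [  0.        , 490.60512524, 243.21113449],
       [  0.        ,   0.        ,   1.        ]]), 'k1': -0.0465459165519661, 'extrinsics': array([[ 0.99769604, -0.06549691, -0.01768493, -0.54717161],
       [ 0.05507639,  0.62974543,  0.77484662, -0.09164323],
       [-0.03961305, -0.77403543,  0.63190186, -1.12403055],
       [ 0.        ,  0.        ,  0.        ,  1.        ]])}
0.1 [ 9.87082734e-01  1.60209541e-01  3.25329927e-05 -7.60343642e-04]
```

View pics/top0.png

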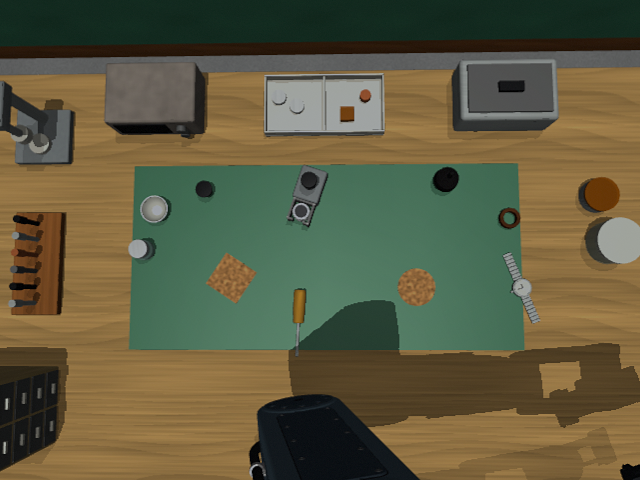

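View pics/side0.png

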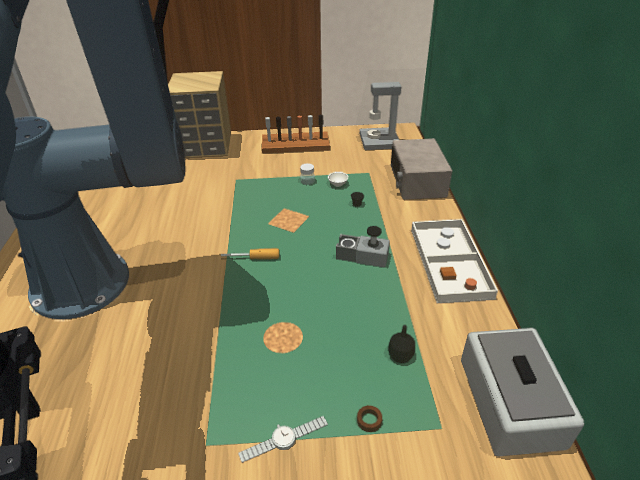

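The top view shows the cap at about (309,181), the magazine at (301,211), the square pad at (231,278) on the left, and the screwdriver at (299,290–355). Next I'll measure these in world coordinates.

```bash
python3 - <<'E'
import numpy as np, cv2
for n in ("top","side"):
    z=np.load(n+".npz"); img,P=z["img"].astype(int),z["P"]
    X,Y,Z=np.moveaxis(P,-1,0)
    near=(abs(X-0.68)<0.12)&(abs(Y-0.03)<0.1)&(z["d"]>0)
    m=near&(abs(Z-0.086)<0.01); print(n,"cap",m.sum(),np.median(P[m],0),cv2.minEnclosingCircle(P[m][:,:2].astype(np.float32)))
    m=near&(abs(Z-0.0425)<0.008); r=cv2.minAreaRect(P[m][:,:2].astype(np.float32)); print("top face rect",m.sum(),r,np.median(P[m],0))
    R,G,B=np.moveaxis(img,-1,0)
    c=((R>G+25)&(G>B+10)&(abs(Z)<0.012)&(X>0.35)&(X<0.65)).astype(np.uint8)
    c=cv2.morphologyEx(c,cv2.MORPH_OPEN,np.ones((3,3)))
    k,l,s,_=cv2.connectedComponentsWithStats(c)
    for i in range(1,k):
        if s[i,4]>150 and (np.ptp(P[l==i][:,1])<0.2):
            q=P[l==i]; print("orange",s[i],cv2.minAreaRect(q[:,:2].astype(np.float32)),q.mean(0))
    m=near&(Z>-0.01)&(Z<0.01)&(X<0.6); print("bench z",np.median(Z[m]))
    # anything raised on mat
    m=((Z>0.006)&(Z<0.15)&(X>0.36)&(X<0.75)&(abs(Y)<0.4)).astype(np.uint8)
    k,l,s,_=cv2.connectedComponentsWithStats(m)
    for i in range(1,k):
        if s[i,4]>25: q=P[l==i]; print("obj",s[i,:4],q.min(0).round(3),q.max(0).round(3))
E
```

```text
top cap 216 [0.68088109 0.02920306 0.08495124] ((0.6815940141677856, 0.02930062636733055), 0.016773024573922157)
top face rect 1015 ((0.659088671207428, 0.036901913583278656), (0.056381579488515854, 0.12042509764432907), 72.2066879272461) [0.65961464 0.03578821 0.04165452]
orange [601 200  39  25 546] ((0.6317391991615295, -0.6402260065078735), (0.08375794440507889, 0.05104198306798935), 77.50052642822266) [ 6.27736091e-01 -6.45646879e-01 -4.76697243e-04]
orange [ 208  254   47   48 1305] ((0.4855654835700989, 0.1998331993818283), (0.07843716442584991, 0.07888435572385788), 56.488922119140625) [0.48562626 0.19981183 0.00074215]
orange [ 398  269   37   37 1056] ((0.4654311537742615, -0.1971675604581833), (0.07682634145021439, 0.07727022469043732), 85.47347259521484) [ 0.46557797 -0.19749199  0.0008088 ]
bench z 0.0001506525383605517
obj [286 165  41  62] [ 0.595 -0.006  0.006] [0.722 0.078 0.092]
obj [433 167  26  25] [ 0.668 -0.284  0.015] [ 0.716 -0.234  0.088]
obj [196 180  16  17] [0.658 0.239 0.009] [0.694 0.273 0.034]
obj [141 195  27  27] [0.606 0.334 0.006] [0.663 0.393 0.03 
[... 780 characters left out ...]
18601 -0.19757707  0.00084694]
orange [ 212  433  190   47 6893] ((0.5000624656677246, -0.4595906138420105), (0.08049523085355759, 0.3000388741493225), 89.72168731689453) [ 5.14053360e-01 -4.58616341e-01 -1.57155212e-04]
bench z 0.00033662657853417155
obj [300 164  15  20] [0.525 0.361 0.007] [0.567 0.4   0.053]
obj [328 172  20  14] [0.606 0.333 0.006] [0.662 0.397 0.028]
obj [351 192  13  14] [0.659 0.236 0.006] [0.694 0.274 0.033]
obj [336 226  54  40] [ 0.597 -0.01   0.006] [0.725 0.078 0.089]
obj [237 249  43  11] [0.362 0.036 0.006] [0.462 0.06  0.028]
obj [388 324  28  39] [ 0.669 -0.287  0.006] [ 0.72  -0.237  0.087]
obj [357 405  25  16] [ 0.592 -0.4    0.006] [ 0.634 -0.374  0.019]
```

```bash
cat >> h.py <<'E'
from scipy.spatial.transform import Rotation as Ro
yaw=np.radians(-17.3); D=np.array([np.cos(yaw),np.sin(yaw)]); N=np.array([-D[1],D[0]])
MAG=np.array([.6246,.0464]); CAP=MAG+.06*D; EXIT=MAG-.0615*D; PAD=np.array([.4860,.2003])
def quat(u):
    """tool down, tool x along +-u (world xy), half turn nearest present last joint"""
    out=[]
    for s in (1,-1):
        x=np.r_[s*np.array(u),0]/np.linalg.norm(u); z=np.array([0,0,-1.]); 
        q=Ro.from_matrix(np.column_stack([x,np.cross(z,x),z])).as_quat()
        j=kinematics.solve_ik([.55,.1,.2],q)
        if j is not None: out.append((abs(np.array(j)[5]-telemetry.get_qpos()[5]),tuple(q),j))
    out.sort(key=lambda o:o[0]); return np.array(out[0][1])
E
python3 - <<'E'
from h import *
q=quat(N)
print(CAP,EXIT,q)
bot.grip(0.0)
bot.move_ptp([*CAP,.20],q)
print(telemetry.get_clock(),telemetry.get_qpos(),telemetry.get_eef_pos(),telemetry.get_ft_force())
bot.servo_line([*CAP,.153],speed=.1)
z=.150
while z>.1225:
    bot.servo_line([*CAP,z],speed=.04)
    f=telemetry.get_ft_force(); p=telemetry.get_eef_pos()
    print(round(z,4),np.round(p,4),np.round(f,1))
    if f[2]>25: break
    z-=.0025 if z>.129 else .001
bot.dwell(.2); print(telemetry.get_ft_force(),telemetry.get_eef_pos())
bot.servo_line([*CAP,.20],speed=.08)
bot.dwell(.2)
print(telemetry.get_clock(),telemetry.get_ft_force())
bot.servo_line([*(EXIT-.16*N),.20],speed=.25)
img,d,P=cloud("top"); np.savez("top1.npz",img=img,d=d,P=P)
cv2.imwrite("pics/top1.png",cv2.resize(img[150:310,190:390],None,fx=4,fy=4)[:600,:,::-1])
print(telemetry.get_clock())
E
```

```text
[0.68188565 0.02855751] [0.56588221 0.06468855] [0.80541135 0.59271626 0.         0.        ]
4.1083 [-1.33231683e-01  5.09107959e-01  1.39326117e+00 -2.27133248e-04
  1.23883821e+00  1.70279093e-01] [0.68199952 0.02739427 0.20022492] [-0.25770973  0.39939463  0.89996343]
0.15 [0.6822 0.0286 0.1505] [ 0.  -1.1  1. ]
0.1475 [0.6822 0.0285 0.1481] [0.5 0.2 4.4]
0.145 [0.6822 0.0286 0.1455] [-0.6  0.8  4.2]
0.1425 [0.6822 0.0286 0.143 ] [-0.6 -1.3  4.5]
0.14 [0.6823 0.0286 0.1408] [-1.   0.7  6.8]
0.1375 [0.6822 0.0285 0.1384] [-1.3  0.4  7.1]
0.135 [0.6822 0.0286 0.1357] [-1.5  0.   5.6]
0.1325 [0.6822 0.0285 0.1333] [-1.4  0.3  6.9]
0.13 [0.6823 0.0286 0.1308] [-1.4  0.8  6.4]
0.1275 [0.6823 0.0286 0.1285] [-1.7 -0.2  7. ]
0.1265 [0.6823 0.0286 0.1275] [-2.1  0.5  7.8]
0.1255 [0.6823 0.0286 0.1266] [-2.4  1.   8.4]
0.1245 [0.6823 0.0286 0.1256] [-2.1  0.6  8.5]
0.1235 [0.6823 0.0285 0.1254] [-4.7  0.1 12.3]
[-4.86979445  0.64269784 13.17622765] [0.68233974 0.02856702 0.12541602]
9.7333 [1.11620503 0.29932581 0.11666414]
10.7333
```

View pics/top1.png

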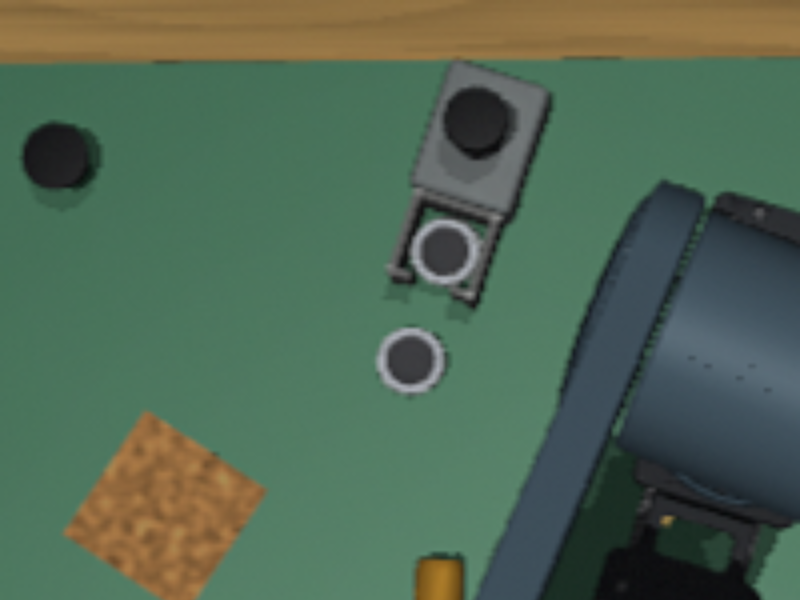

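The crop shows the ejected tin at (411,360), full-image pixel (292.7,240), clear of the magazine, with the cap back up. Next is the first push, parallel to the dispenser's front.

```bash
cat >> h.py <<'E'
def tin(name="top",shot=None,guess=EXIT,r=.05,tag=None):
    """tin top centre: points 8..16 mm high near guess, away from the dispenser"""
    img,d,P=cloud(name,shot=shot)
    m=(abs(P[...,2]-.012)<.005)&(np.hypot(P[...,0]-guess[0],P[...,1]-guess[1])<r)&((P[...,:2]-MAG)@D< -.03)|\
      (abs(P[...,2]-.012)<.005)&(np.hypot(P[...,0]-guess[0],P[...,1]-guess[1])<r)&((P[...,:2]-MAG)@N> .035)
    c,rad=cv2.minEnclosingCircle(P[m][:,:2].astype(np.float32))
    if tag: cv2.imwrite(f"pics/{tag}.png",cv2.resize(img[150:310,190:390],None,fx=4,fy=4)[:600,:,::-1])
    print("tin",m.sum(),np.round(c,4),"mean",P[m].mean(0).round(4),"r",round(rad,4),"t",telemetry.get_clock())
    return np.array(c)
E
python3 - <<'E'
from h import *
z=np.load("top1.npz")
t=tin(shot=(z["img"],z["d"]))
rel=t-MAG; print("disp frame",rel@D,rel@N)
G=20; L=.009+.015; H=.0685
q=quat(N); b=t-.003*D                 # pusher shifted 3 mm off the dispenser
bot.servo_line([*(b-.055*N),.13],rotation=q,speed=.2)
bot.grip(G/88)
bot.servo_line([*(b-.055*N),H],speed=.1)
print(telemetry.get_grip_width()*88,telemetry.get_eef_pos(),telemetry.get_ft_force())
bot.servo_line([*(b-(L+.004)*N),H],speed=.05)
print(telemetry.get_ft_force())
bot.servo_line([*(b+(.075-L)*N),H],speed=.04)
print(telemetry.get_ft_force(),telemetry.get_eef_pos())
bot.servo_line([*(b+(.055-L)*N),H],speed=.08)
bot.servo_line([*(b+(.055-L)*N),.16],speed=.15)
bot.servo_line([*(b-.12*N),.2],speed=.25)
tin(guess=b+.075*N,tag="top2")
E
```

```text
tin 217 [0.5645 0.0571] mean [0.5661 0.0674 0.0114] r 0.0286 t 10.7333
disp frame -0.060524812725789835 -0.007634780255652112
20.179464564579696 [0.5456747  0.00545736 0.06875681] [-0.38491671  0.79707145  0.36443932]
[ 0.59270437  0.08658939 -0.82994531]
[-0.12410751 -0.42704127 -0.74686053] [0.57683239 0.10657578 0.0685024 ]
tin 214 [0.5897 0.1254] mean [0.5816 0.1285 0.0118] r 0.0262 t 17.525
```

View pics/top2.png

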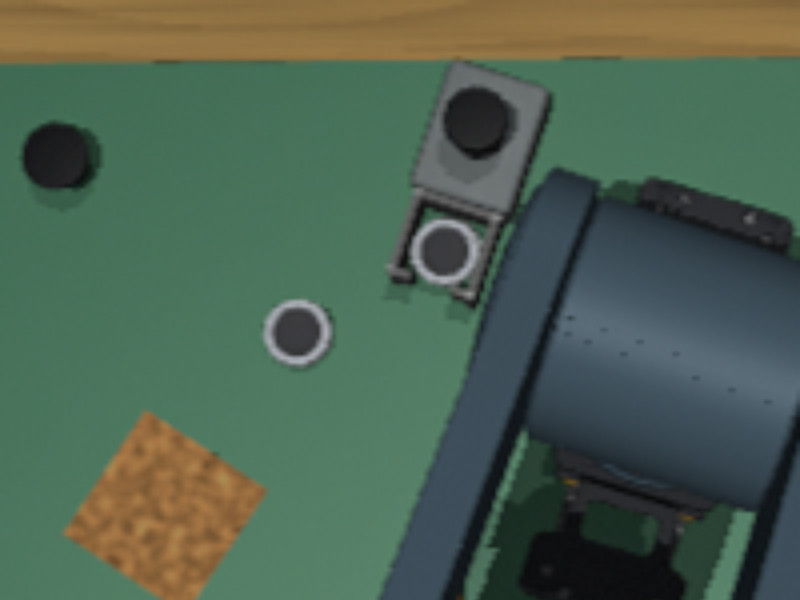

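The tin is at crop (297,332), agreeing with about (0.583,0.129) from the pusher pose. The minEnclosingCircle figure is polluted by edge pixels, so I'm using the mean. Now the push onto the pad.

```bash
python3 - <<'E'
from h import *
t=np.array([.5828,.129]); v=PAD-t; u=v/np.linalg.norm(v); L=.024; H=.0685
q=quat(u); a=t-.034*u
bot.servo_line([*a,.20],rotation=q,speed=.2)
bot.servo_line([*a,.13],speed=.2)
bot.servo_line([*a,H],speed=.08)
print(telemetry.get_eef_pos(),telemetry.get_ft_force(),telemetry.get_qpos())
bot.servo_line([*(t-L*u),H],speed=.04)
bot.servo_line([*(PAD-L*u),H],speed=.05)
p=telemetry.get_eef_pos(); print(p,"expected tin",np.array(p)[:2]+L*u,telemetry.get_ft_force())
bot.servo_line([*(PAD-(L+.025)*u),H],speed=.08)
bot.servo_line([*(PAD-(L+.025)*u),.2],speed=.2)
bot.servo_line([.50,-.12,.25],speed=.3)
img,d=vision.get_image("top"); np.savez("top3.npz",img=img,d=d)
cv2.imwrite("pics/top3.png",cv2.resize(img[150:310,190:390],None,fx=4,fy=4)[:600,:,::-1])
img,d=vision.get_image("side"); cv2.imwrite("pics/side3.png",img[...,::-1])
tin(guess=PAD)
E
```

```text
[0.61055417 0.1088463  0.06884193] [ 0.10710474 -0.15929543 -0.46457434] [-1.46861578e-02  5.71142659e-01  1.61211010e+00  4.61217367e-06
  9.57652015e-01 -9.50614372e-01]
[0.50541414 0.18599934 0.06850548] expected tin [0.48609029 0.20023271] [-0.2041451   0.52263763  0.05008792]
tin 224 [0.4916 0.1913] mean [0.4846 0.1989 0.0116] r 0.0431 t 25.8583
```

View pics/top3.png

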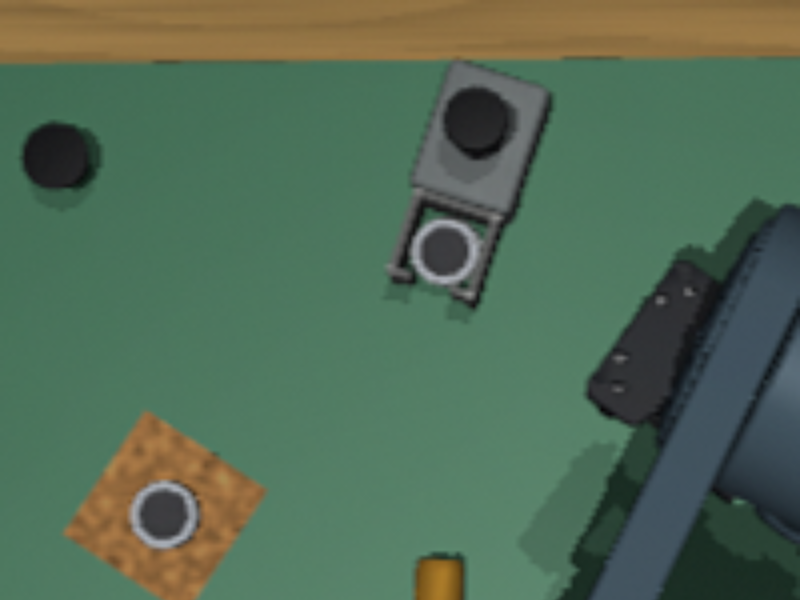

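View pics/side3.png

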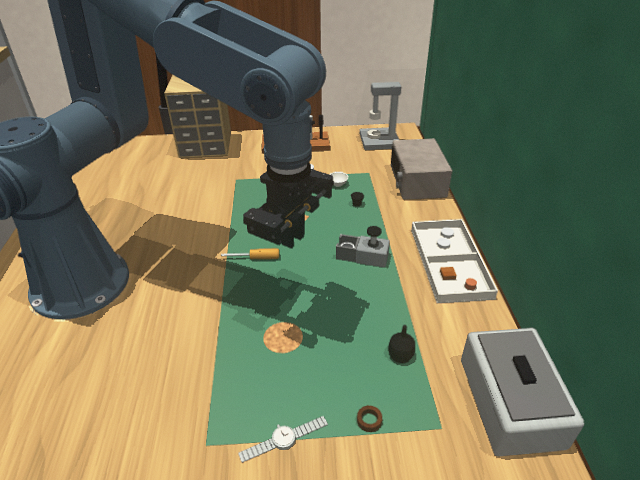

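The top view shows the tin at crop (164,514), on the centre of the square pad, with the plunger cap up and a tin on the magazine axis. In the side view the robot is clear and the bystanders it shows are where they were; the arm hides the pad and jar there.

```bash
python3 - <<'E'
from h import *
a,b=cloud("top"),np.load("top.npz")
P=a[2]; m=(abs(P[...,0]-.68)<.03)&(abs(P[...,1]-.03)<.03)&(P[...,2]>.06); print("cap z",np.median(P[m][:,2]))
print("max img change left part",(abs(a[0].astype(int)-b["img"])[150:300,130:205].max(-1)>60).sum(), "right",(abs(a[0].astype(int)-b["img"])[150:330,430:560].max(-1)>60).sum(),"screwdriver",(abs(a[0].astype(int)-b["img"])[285:360,285:315].max(-1)>60).sum())
bot.finish_job(); print(telemetry.get_clock())
E
```

```text
cap z 0.08477961134673162
max img change left part 0 right 616 screwdriver 163
the job is handed in; nothing more can be done
the job is handed in; nothing more can be done
```

I pressed the plunger once to its stop, at about 13 N and 25 mm of travel, and let it spring back up. One tin came out. I slid it flat onto the square pad in two pushes with the fingertips, first sideways along the dispenser's front, then diagonally onto the pad. I handed the job in at about 26 s; no verdict is reported.

**Last checks**
- **Tin position:** the centre is about (0.485, 0.199) from depth and (0.486, 0.200) from the pusher's pose. The pad's centre is (0.486, 0.200), so the tin is within about 2 mm of it.
- **Tin circle fit:** this disagreed at (0.492, 0.191), with a radius of 43 mm against the tin's 18 mm. Stray edge pixels spoiled that fit, so I did not use it.
- **Plunger:** the cap was at 84.8 mm, against 85.0 mm measured at rest before the press, so it was back up.
- **Other tins:** the top view shows a tin on the magazine axis. I did not check the two tins there separately.
- **Bystanders:** comparing the final top picture with the first found no change around the loupe, bowl and jar. It did flag 616 changed pixels on the right side and 163 near the screwdriver. I take those to be the arm and its shadow, but I did not confirm it. In the final side view the screwdriver, watch, blower and holder look unmoved.

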